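Marble trial pieces to the delivery rack, row reversed

ROBOT

A 7-joint arm with a two-finger parallel gripper is mounted at the origin on the work surface. World frame = base frame: x ahead of the robot, y to its left, z up, the work surface at z = 0. Lengths are in mm, angles in rad, forces in N, time in s.
With the tool pointing down it reaches from about 350 to 900 mm from the base axis. Payload 7.2 kg.
Tool frame: the origin (TCP) lies at the very end of the fingers, on their centre line; the grasp point (between the pads) lies 19 mm behind it (robot.pinch_z is the distance from the TCP to the grasp point, in mm); z points along the fingers, y is the line along which they close (so a half turn about z gives the same grasp; the last joint's range is limited). The gripper opens to 85 mm and grips with 20 to 120 N. Pads are 22 mm wide; open, the fingers measure 114 mm over their backs; the gripper's body (76 mm by 85 mm) begins 54 mm behind the grasp point. The pads swing forward as they close: fully open they stand 13 mm farther back than shut.
Start: joints at [-1.412, 0.411, -0.013, 1.596, 0.006, 1.134, -0.082], TCP at [140.547, 608.995, 231.297] pointing down, gripper open.
Joint ranges: [-2.95, 2.95], [-0.29, 1.99], [-1.47, 1.44], [0.14, 2.54], [-1.03, 4.17], [0.13, 1.85], [-2.86, 2.86]. Speed limits (rad/s): [2.39, 2.39, 3.01, 3.01, 3.14, 3.14, 3.14].

INTERFACE

Orientations are given as [roll, pitch, yaw] about the fixed x, y, z axes, in that order (R = Rz(yaw) Ry(pitch) Rx(roll)).
In Python, from station import robot, cams gives the robot as it stands.
- The arm moves only by the tool jog_arm, never from a script. Its arguments are lists of equal length, an entry for each row: "offset": the shift along the tool's x, y, z scaled (see below), a list of three; "spin": the turn about the tool's z scaled (see below). In form: {"offset": [[x, y, z], ...], "spin": [spin, ...]}. A call has 1 to 12 rows; each row shifts and turns the commanded pose from where the row before left it, along the tool's axes as they then stand; what a row does not reach is not made up. The controller multiplies each number of a shift by 2.5 cm and each number of a turn by 0.15 rad. A row lasts 1/10 s, in which the tool goes at most 50 mm and 8.59 degrees, less where a joint would pass 70% of its speed; a pose out of reach is approached as far as the arm can. A call with a number of a shift or a turn outside -1 to 1 is refused whole. A call with a gripper value outside its range is refused whole. "fingers" is the gripper command: -1 is shut, 1 is fully open, values between are in proportion, set as the call begins (left out, the last holds). The fingers move at their own pace and stop on an object; "grip_force" is the grip in N (left out, the last holds). Time passes only in rows, so rows that do not move let the fingers close. It gives the time, the measured TCP pose, the force, the opening and the grip force at its end, in the units of the state.
- robot.read_state(): the state, without advancing time (a new reading comes with each control period).
- cams.camera(name): name is "side" or "top"; returns a dict with "frame" (480x640x3 uint8, blue, green, red), "z_map" (480x640 float32, mm along the optical axis (not along the pixel's ray), 0 where there is no reading), "fx", "fy", "cx", "cy" (pixels), "camera_from_world" (4x4, takes a point from world to camera coordinates). Camera axes: x right, y down, z forward; pixel columns grow to the right and rows downward; lengths in mm; the calibration is good to about 2 mm. A picture is of the moment at which its call begins.
- robot.finish_job(): hands the job in; it is judged then, once.
The state is a dict: "time_s": time; "qpos": joint angles; "joint_vel": joint speeds; "effort": joint torques, N m; "tool_pos": TCP position; "tcp_rot": TCP orientation; "ft_force": force on the tool from outside, world axes, zero at the start; "moment": the same for the moment, N m; "grip_width": finger opening in mm; "gripper_force": force on a finger pad.
Only numpy, scipy, OpenCV 4.12 (cv2) and the standard library are available. Lean on these libraries where they do the work, as an engineer would, in place of code of your own. Each camera call takes 0.05 s, during which the arm holds its last target. There are 200 camera calls.

TASK

Move the four marble pieces from the flat carving rack with the rubber pads into the empty rack with the four cells, one piece to a cell and in reverse order: the leftmost piece goes into the rightmost cell, the second from the left into the second from the right, and so on (left and right as seen from the robot). Keep every piece upright, set it down flat on the floor of its cell rather than dropping it, and let go of it.

Things in the scene. Friction and masses are not known exactly. Their poses are not given: they have to be found in the camera images.
- ball_mid (a point): White marble, about 0.2 kg, on its pad at first: finial with a ball on top, 68 mm high. Round drum 40 mm in diameter up to 38 mm above the foot, then a short neck and a ball 32 mm in diameter. Grip the drum about 28 mm above the foot. This point: on its vertical axis, 34 mm above the foot (half-way up); z up.
- pyramid_mid (a point): White marble, about 0.2 kg, on its pad at first: finial with a stepped pyramid on top, 68 mm high. Square shaft 38 x 38 mm (sides along x and y) up to 44 mm above the foot, then four shrinking steps. Grip the shaft about 28 mm above the foot. This point: on its vertical axis, 34 mm above the foot (half-way up); z up.
- capital_mid (a point): White marble, about 0.2 kg, on its pad at first: column model with flat square top, 56 mm high. Foot 40 x 40 x 14 mm, thin round shaft, top block 44 x 44 mm from 34 to 56 mm above the foot (sides along x and y). Grip the top block about 44 mm above the foot. This point: on its vertical axis, 28 mm above the foot (half-way up); z up.
- clover_mid (a point): White marble, about 0.2 kg, on its pad at first: pier, a four-leaf clover seen from above, flat top, 50 mm high, straight-sided. Four round lobes, along +x, -x, +y, -y; 44 mm across opposite lobes. Grip across opposite lobes, about 28 mm above the foot. This point: on its vertical axis, 25 mm above the foot (half-way up); z up.
- carving_rack: Full rack: fixed flat white laminated board, 82 mm (x) by 298 mm (y), 12 mm thick, with four round black pads in a row near y = +108, +36, -36, -108 mm. Origin: centre of its underside, on the table. y runs along the row to the robot's left (within 0.12 rad), x away from the robot. It is either the nearer or the farther of the two racks.
- cell_rack: Empty rack: fixed dark wooden board, 82 mm (x) by 298 mm (y), with rims making four cells. Origin: centre of its underside, on the table. y runs along the row to the robot's left (within 0.12 rad), x away from the robot. Cell centres: x = 0, y = +108, +36, -36, -108 mm; cells 62 x 62 mm inside, floor 10 mm above the origin, rims 10 mm thick, 8 mm above the floor.
- pad_ball: The black round rubber pad, 58 mm in diameter and 3 mm thick, on which the ball finial stands at the start. It is fixed to the carving rack and stays there. Origin at the centre of its underside, 12 mm above the table; the piece's foot stands on its top, 15 mm above the table.
- pad_pyramid: The black round rubber pad, 58 mm in diameter and 3 mm thick, on which the pyramid finial stands at the start. It is fixed to the carving rack and stays there. Origin at the centre of its underside, 12 mm above the table; the piece's foot stands on its top, 15 mm above the table.
- pad_capital: The black round rubber pad, 58 mm in diameter and 3 mm thick, on which the square-topped column model stands at the start. It is fixed to the carving rack and stays there. Origin at the centre of its underside, 12 mm above the table; the piece's foot stands on its top, 15 mm above the table.
- pad_clover: The black round rubber pad, 58 mm in diameter and 3 mm thick, on which the clover-shaped pier stands at the start. It is fixed to the carving rack and stays there. Origin at the centre of its underside, 12 mm above the table; the piece's foot stands on its top, 15 mm above the table.

How it is judged (in metres and radians):
At the end, for the whole second after the job is handed in: Each piece stands in the cell rack in the cell that mirrors its starting place along the row (leftmost pad to rightmost cell and so on), within 13 mm of the cell's centre along and across the rack, upright within 0.08 rad, its foot on the cell floor within 4 mm, at rest and released (((y of pad_ball in the frame of carving_rack between 0.078 and 0.138 m and y of ball_mid in the frame of cell_rack between -0.121 and -0.095 m) or (y of pad_ball in the frame of carving_rack between 0.006 and 0.066 m and y of ball_mid in the frame of cell_rack between -0.049 and -0.023 m) or (y of pad_ball in the frame of carving_rack between -0.066 and -0.006 m and y of ball_mid in the frame of cell_rack between 0.023 and 0.049 m) or (y of pad_ball in the frame of carving_rack between -0.138 and -0.078 m and y of ball_mid in the frame of cell_rack between 0.095 and 0.121 m)) and x of ball_mid in the frame of cell_rack between -0.013 and 0.013 m and z of ball_mid in the frame of cell_rack between 0.04 and 0.048 m and angle between each of ball_mid, pyramid_mid, capital_mid, clover_mid's own z axis and vertical below 0.08 rad and linear speed of each of ball, pyramid, capital, clover below 0.02 m/s and contact force between the fingers and ball below 0.1 N and ((y of pad_pyramid in the frame of carving_rack between 0.078 and 0.138 m and y of pyramid_mid in the frame of cell_rack between -0.121 and -0.095 m) or (y of pad_pyramid in the frame of carving_rack between 0.006 and 0.066 m and y of pyramid_mid in the frame of cell_rack between -0.049 and -0.023 m) or (y of pad_pyramid in the frame of carving_rack between -0.066 and -0.006 m and y of pyramid_mid in the frame of cell_rack between 0.023 and 0.049 m) or (y of pad_pyramid in the frame of carving_rack between -0.138 and -0.078 m and y of pyramid_mid in the frame of cell_rack between 0.095 and 0.121 m)) and x of pyramid_mid in the frame of cell_rack between -0.013 and 0.013 m and z of pyramid_mid in the frame of cell_rack between 0.04 and 0.048 m and contact force between the fingers and pyramid below 0.1 N and ((y of pad_capital in the frame of carving_rack between 0.078 and 0.138 m and y of capital_mid in the frame of cell_rack between -0.121 and -0.095 m) or (y of pad_capital in the frame of carving_rack between 0.006 and 0.066 m and y of capital_mid in the frame of cell_rack between -0.049 and -0.023 m) or (y of pad_capital in the frame of carving_rack between -0.066 and -0.006 m and y of capital_mid in the frame of cell_rack between 0.023 and 0.049 m) or (y of pad_capital in the frame of carving_rack between -0.138 and -0.078 m and y of capital_mid in the frame of cell_rack between 0.095 and 0.121 m)) and x of capital_mid in the frame of cell_rack between -0.013 and 0.013 m and z of capital_mid in the frame of cell_rack between 0.034 and 0.042 m and contact force between the fingers and capital below 0.1 N and ((y of pad_clover in the frame of carving_rack between 0.078 and 0.138 m and y of clover_mid in the frame of cell_rack between -0.121 and -0.095 m) or (y of pad_clover in the frame of carving_rack between 0.006 and 0.066 m and y of clover_mid in the frame of cell_rack between -0.049 and -0.023 m) or (y of pad_clover in the frame of carving_rack between -0.066 and -0.006 m and y of clover_mid in the frame of cell_rack between 0.023 and 0.049 m) or (y of pad_clover in the frame of carving_rack between -0.138 and -0.078 m and y of clover_mid in the frame of cell_rack between 0.095 and 0.121 m)) and x of clover_mid in the frame of cell_rack between -0.013 and 0.013 m and z of clover_mid in the frame of cell_rack between 0.031 and 0.039 m and contact force between the fingers and clover below 0.1 N); the robot touches nothing.
It fails at once if a piece is tipped over (more than about 40 degrees) (angle between any of ball_mid, pyramid_mid, capital_mid, clover_mid's own z axis and vertical above 0.7 rad).
It fails at once if a piece is dropped (moves faster than 0.6 m/s without being held) ((linear speed of ball above 0.6 m/s and contact force between the fingers and ball below 0.05 N) or (linear speed of pyramid above 0.6 m/s and contact force between the fingers and pyramid below 0.05 N) or (linear speed of capital above 0.6 m/s and contact force between the fingers and capital below 0.05 N) or (linear speed of clover above 0.6 m/s and contact force between the fingers and clover below 0.05 N)).
It also fails if it takes over 88 s, if anything falls off the work surface, if the arm or the gripper's body presses on something with over 40 N, if the wrist force passes 120 N, or if a joint passes its speed limit or range.

## Working session

There is one attempt and no reset: what is moved stays moved. The work goes in short steps, Python scripts to look and compute and a tool call to move; the robot and the scene stay as the last step left them, time stands still between calls to the robot, and variables do not carry over. Pictures are saved under pics/ and viewed, at most 14 in all, crops included, and the job is handed in when it is done.

Besides the shell and the picture viewer there is one more tool, called after "Request:" as name([rows], argument=value, ...), one row to a line, values as JSON. jog_arm: Moves the arm, as the interface text tells. Shifts and turns lie within -1 to 1; 1 stands for 2.5 cm of shift or 0.15 rad of turn. Its arguments: {"type":"object","properties":{"offset":{"type":"array"},"spin":{"type":"array"},"fingers":{"type":"number"},"grip_force":{"type":"number"}},"required":["offset","spin"]}

```bash
mkdir -p pics; ls; python3 - <<'E'
from station import robot, cams
import cv2,numpy as np
s=robot.read_state();print({k:np.round(v,3).tolist() for k,v in s.items()})
for n in("top","side"):
    c=cams.camera(n);cv2.imwrite(f"pics/{n}0.png",c["frame"]);np.savez(f"{n}0.npz",**c)
    T=c["camera_from_world"];print(n,c["fx"],c["cx"],c["cy"],np.round(T,3).tolist())
E
```

```text
pics
{'time_s': 0.0, 'qpos': [-1.412, 0.412, -0.013, 1.597, 0.006, 1.134, -0.082], 'joint_vel': [0.001, -0.001, 0.001, -0.002, 0.003, 0.0, -0.0], 'effort': [0.0, -60.063, 0.683, -29.939, 0.014, 0.011, -0.0], 'tool_pos': [140.463, 608.462, 230.413], 'tcp_rot': [-3.14, 0.0, 2.915], 'ft_force': [-0.599, -0.287, -0.904], 'moment': [-0.013, 0.019, -0.012], 'gripper_force': 0.0, 'grip_width': 85.414}
top 468.73349773006674 325.9279521889272 239.8411694284415 [[0.023, -1.0, -0.012, -32.733], [-0.996, -0.021, -0.086, 549.459], [0.085, 0.014, -0.996, 658.984], [0.0, 0.0, 0.0, 1.0]]
side 496.4020807296674 323.00353937913434 239.7530577005537 [[0.932, -0.362, 0.002, -523.775], [-0.254, -0.659, -0.708, 161.898], [0.258, 0.659, -0.706, 559.279], [0.0, 0.0, 0.0, 1.0]]
```

View pics/top0.png

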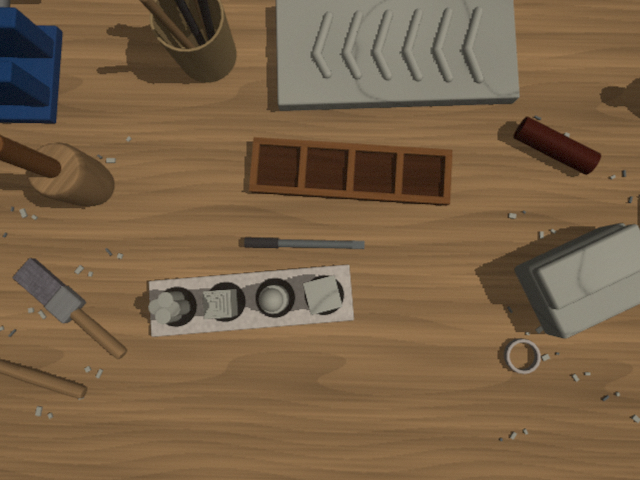

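View pics/side0.png

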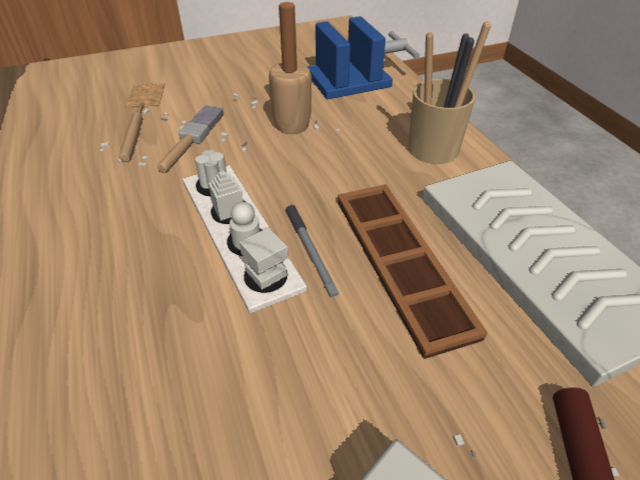

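The top view shows, from left to right on the near carving rack, clover (170,305), pyramid (222,302), ball (274,297) and capital (324,294). The empty cell rack is the farther one, with corners near (252,138), (451,150), (448,204) and (249,192). The side view agrees. Next I'll measure.

```bash
cat > h.py <<'E'
import numpy as np, cv2
def cloud(c):
    z=c["z_map"];v,u=np.indices(z.shape)
    P=np.stack([(u-c["cx"])/c["fx"]*z,(v-c["cy"])/c["fy"]*z,z],-1).reshape(-1,3)
    T=c["camera_from_world"];W=(P-T[:3,3])@T[:3,:3]
    W[z.ravel()<=0]=np.nan;return W.reshape(*z.shape,3)
def rect(p):
    (c,s,a)=cv2.minAreaRect(p[:,:2].astype(np.float32));a=(a+45)%90-45
    return np.round(c,1),np.round(s,1),round(float(a),1)
E
python3 - <<'E'
from h import *
for n in("top","side"):
    c=dict(np.load(n+"0.npz"));W=cloud(c)
    t=W[(W[...,2]>-8)&(W[...,2]<5)];print(n,"table z",np.median(t[:,2]))
    hsv=cv2.cvtColor(c["frame"],cv2.COLOR_BGR2HSV)
    X,Y,Z=np.moveaxis(W,-1,0)
    T=c["camera_from_world"]
    m=(Z>5)&(Z<100)&(X>300)&(X<660)&(Y>-250)&(Y<330)
    k,l,st,ce=cv2.connectedComponentsWithStats(m.astype(np.uint8),connectivity=4)
    for i in range(1,k):
        if st[i,4]<300: continue
        p=W[l==i];print("comp",st[i].tolist(),rect(p),"z",np.round(np.percentile(p[:,2],[5,50,95]),1))
        q=p[p[:,2]>24]
        if len(q)<50 or st[i,4]>25000: continue
        mm=((l==i)&(Z>24)).astype(np.uint8)
        k2,l2,s2,_=cv2.connectedComponentsWithStats(mm)
        for j in range(1,k2):
            if s2[j,4]<40: continue
            r=W[l2==j];h=np.percentile(r[:,2],97);tp=r[r[:,2]>h-5]
            print("  piece",s2[j].tolist(),"top z",round(h,1),"top rect",rect(tp),"med",np.round(np.median(tp,0),1),"all",rect(r))
E
```

```text
top table z -0.1845363345174304
comp [61, 150, 53, 56, 1401] (array([622.3, 309.9]), array([26.8, 70.5]), -12.5) z [15.2 63.4 96.8]
  piece [61, 150, 50, 56, 1272] top z 98.2 top rect (array([620.3, 308.8]), array([23.3, 68.7]), -15.9) med [616.  301.7  96.7] all (array([622.3, 309.8]), array([26.7, 70.5]), -12.2)
comp [249, 165, 202, 40, 6045] (array([638.5, -53.4]), array([298.2,  51.4]), -1.7) z [ 7.9 10.8 19. ]
comp [244, 237, 120, 12, 1066] (array([546.8,  12.6]), array([ 15.3, 176.6]), 0.8) z [ 7.7 12.2 16.5]
comp [148, 264, 206, 73, 11319] (array([460.3,  89.3]), array([ 82.1, 297.7]), 6.0) z [10.2 13.5 72.9]
  piece [303, 275, 39, 40, 1075] top z 72.8 top rect (array([472.7, -17.4]), array([44. , 43.9]), 15.9) med [472.6 -17.5  70.8] all (array([472.7, -17.4]), array([44. , 43.9]), 15.9)
  piece [258, 285, 31, 29, 683] top z 82.7 top rect (array([464. ,  51.1]), array([23.1, 22.6]), 28.1) med [464.9  50.9  80.4] all (array([464.7,  51.3]), array([39. , 38.6]), -36.2)
  piece [202, 289, 34, 30, 913] top z 83.1 top rect (array([456.7, 126.9]), array([13. , 15.3]), 9.9) med [456
[... 561 characters left out ...]
rray([26.7, 68.7]), -11.6) med [619.2 301.1  96.7] all (array([623. , 308.3]), array([28.3, 70.1]), -13.5)
comp [158, 139, 33, 33, 426] (array([404.2, 301.9]), array([83.6, 19.2]), -39.1) z [ 6.8 15.3 18.8]
comp [183, 150, 124, 161, 8774] (array([462.2,  87.8]), array([ 83. , 300.7]), 6.0) z [ 9.2 25.1 71. ]
  piece [196, 150, 93, 134, 4430] top z 78.5 top rect (array([459.6,  83.7]), array([ 26.3, 100.4]), 9.8) med [462.   48.7  77.5] all (array([461.4,  85.8]), array([ 49.9, 263. ]), 6.9)
comp [338, 190, 127, 166, 5758] (array([635.6, -54.5]), array([301.6,  50.4]), -0.3) z [ 7.1  9.8 17.4]
comp [286, 205, 53, 91, 908] (array([547.1,  10.6]), array([179.6,  16.1]), -0.2) z [ 6.2 10.5 14.7]
```

```bash
python3 - <<'E'
from h import *
for n in("top","side"):
    c=dict(np.load(n+"0.npz"));W=cloud(c);X,Y,Z=np.moveaxis(W,-1,0)
    m=(Z>5)&(Z<26)&(X>575)&(X<698)&(Y>-225)&(Y<112)
    k,l,st,ce=cv2.connectedComponentsWithStats(m.astype(np.uint8),connectivity=4)
    i=1+st[1:,4].argmax();p=W[l==i];print(n,st[i].tolist(),rect(p),np.percentile(p[:,2],[5,50,97]))
    if n=="top":
        q=W[(np.abs(X-450)<26)&(np.abs(Y-197)<26)&(Z>60)][:,:2]-[449.9,196.9]
        for a in range(-45,45,6):
            t=np.deg2rad(a);e=q@[np.cos(t),np.sin(t)];print(a,round(np.ptp(e),1),end="; ")
        print()
E
cat > go.py <<'E'
import sys,numpy as np
from station import robot
# usage: go.py x y z yaw ; prints shift in tool axes in units (2.5cm) and spin units (.15rad)
s=robot.read_state();p=s["tool_pos"];yaw=s["tcp_rot"][2]
x,y,z,w=map(float,sys.argv[1:5]);d=np.array([x-p[0],y-p[1],z-p[2]])
f=lambda a:[d[0]*np.cos(a)+d[1]*np.sin(a),d[0]*np.sin(a)-d[1]*np.cos(a),-d[2]]
print("t",s["time_s"],"pos",np.round(p,1),"yaw",round(yaw,3),"tilt",np.round(s["tcp_rot"][:2],3),"q7",round(s["qpos"][6],2))
print("now-axes",np.round(np.array(f(yaw))/25,2),"target-axes",np.round(np.array(f(w))/25,2),"spin",round((yaw-w)/.15,2))
E
python3 go.py 350 300 230 1.49
```

```text
top [249, 140, 203, 65, 10971] (array([655.9, -54.1]), array([298.3,  82.8]), -2.6) [ 7.96189766 10.79573377 19.28956858]
-45 37.8; -39 39.5; -33 40.8; -27 41.8; -21 42.4; -15 42.7; -9 42.7; -3 42.3; 3 41.9; 9 41.9; 15 41.4; 21 40.4; 27 39.4; 33 37.9; 39 36.6; 
side [338, 185, 150, 171, 10531] (array([657.5, -55.2]), array([300.4,  83.4]), -2.6) [ 7.24649469  9.73880926 17.63522005]
t 0.1 pos [140.5 608.5 230.5] yaw 2.915 tilt [-3.14  0.  ] q7 -0.08
now-axes [-10.94 -10.14   0.02] target-axes [-11.63   9.35   0.02] spin 9.5
```

The cell rack centre is at (656.5,-54.6) with yaw -0.045. Both cameras agree, and its sides (298 x 83 mm) match the given ones. Cell centres from the left: (661,53), (658,-19), (655,-91), (652,-163). First I move towards the clover.

Request:
jog_arm([
  [-0.99,-0.92,0],
  [-0.99,-0.92,0],
  [-0.99,-0.92,0],
  [-0.99,-0.92,0],
  [-0.99,-0.92,0],
  [-0.99,-0.92,0],
  [-0.99,-0.92,0],
  [-0.99,-0.92,0],
  [-0.99,-0.92,0],
  [-0.99,-0.92,0],
  [-0.99,-0.92,0],
], spin=[0,0,0,0,0,0,0,0,0,0,0], fingers=1, grip_force=40)

```text
time_s: 1.2
tool_pos: [349.4, 299.8, 231.1]
tcp_rot: [-3.141, -0.0, 2.915]
ft_force: [0.2, 0.7, 0.1]
grip_width: 85.3
gripper_force: 0.0
```

Request:
jog_arm([
  [0,0,0],
  [0,0,0],
  [0,0,0],
  [0,0,0],
  [0,0,0],
  [0,0,0],
  [0,0,0],
  [0,0,0],
  [0,0,0],
  [0,0,0],
  [0,0,0],
], spin=[0.95,0.95,0.95,0.95,0.95,0.95,0.95,0.95,0.95,0.95,0])

```text
time_s: 2.3
tool_pos: [348.8, 301.1, 231.1]
tcp_rot: [-3.141, 0.0, 1.488]
ft_force: [0.3, -0.9, 0.2]
grip_width: 85.5
gripper_force: 0.0
```

```bash
python3 go.py 449.9 196.9 120 1.49
```

```text
t 2.3 pos [348.8 301.1 231.1] yaw 1.488 tilt [-3.141  0.   ] q7 -0.86
now-axes [-3.82  4.38  4.44] target-axes [-3.83  4.37  4.44] spin -0.02
```

Request:
jog_arm([
  [-0.64,0.73,0.74],
  [-0.64,0.73,0.74],
  [-0.64,0.73,0.74],
  [-0.64,0.73,0.74],
  [-0.64,0.73,0.74],
  [-0.63,0.73,0.74],
  [0,0,0],
], spin=[0,0,0,0,0,0,0])

```text
time_s: 3.0
tool_pos: [451.0, 193.6, 118.2]
tcp_rot: [-3.14, 0.003, 1.49]
ft_force: [-0.3, -0.8, 0.1]
grip_width: 85.3
gripper_force: 0.0
```

```bash
python3 go.py 449.9 196.9 25 1.49;python3 - <<'E'
from station import cams
import cv2
c=cams.camera("side");cv2.imwrite("pics/s1.png",cv2.resize(c["frame"][60:330,120:440],None,fx=2,fy=2))
E
```

```text
t 3.0 pos [451.  193.6 118.2] yaw 1.49 tilt [-3.14e+00  3.00e-03] q7 -0.43
now-axes [ 0.13 -0.05  3.73] target-axes [ 0.13 -0.05  3.73] spin 0.0
```

View pics/s1.png

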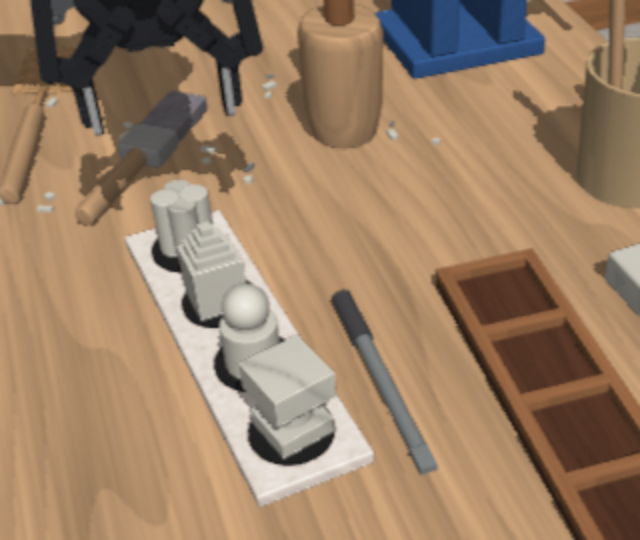

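The fingers are symmetric about the predicted projection, (162,118) in the crop, with tips at (95,130) and (232,110). They are above the clover, so I descend and close.

Request:
jog_arm([
  [0.13,-0.05,0.7],
  [0,0,0.7],
  [0,0,0.7],
  [0,0,0.7],
  [0,0,0.5],
  [0,0,0.4],
  [0,0,0],
], spin=[0,0,0,0,0,0,0])

```text
time_s: 3.75
tool_pos: [448.6, 200.4, 27.0]
tcp_rot: [-3.14, 0.001, 1.491]
ft_force: [-0.1, -1.0, -0.1]
grip_width: 85.5
gripper_force: 0.0
```

Request:
jog_arm([
  [0,0,0],
  [0,0,0],
  [0,0,0],
  [0,0,0],
  [0,0,0],
  [0,0,0],
  [0,0,0],
  [0,0,0],
], spin=[0,0,0,0,0,0,0,0], fingers=-1, grip_force=40)

```text
time_s: 4.55
tool_pos: [449.9, 200.6, 28.7]
tcp_rot: [3.14, -0.001, 1.49]
ft_force: [-1.1, -0.2, 5.9]
grip_width: 43.0
gripper_force: 40.1
```

```bash
python3 go.py 651.6 -162.5 120 1.526; python3 - <<'E'
from station import cams
import cv2
c=cams.camera("side");cv2.imwrite("pics/s2.png",cv2.resize(c["frame"][100:260,140:300],None,fx=3,fy=3))
E
```

```text
t 4.55 pos [449.9 200.6  28.7] yaw 1.49 tilt [ 3.14e+00 -1.00e-03] q7 -0.36
now-axes [-13.82   9.22  -3.65] target-axes [-14.15   8.71  -3.65] spin -0.24
```

View pics/s2.png

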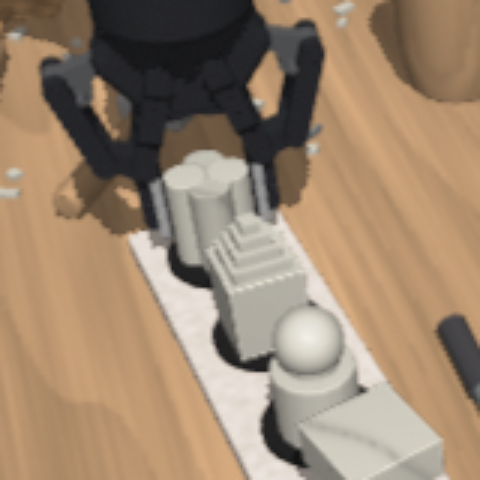

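Gripped at 43 mm wide (44 expected) and upright. The tool sits 3.6 mm to +y of the piece, which I'll compensate for. Lift and carry.

Request:
jog_arm([
  [0,0,-0.5],
  [0,0,-0.9],
  [0,0,-1],
  [0,0,-1],
  [-0.4,0.25,0],
  [-0.85,0.52,0],
  [-0.85,0.52,0],
  [-0.85,0.52,0],
  [-0.85,0.52,0],
  [-0.85,0.52,0],
  [-0.85,0.52,0],
  [-0.85,0.52,0],
], spin=[0,0,0,0,0,0,0,0,0,0,0,0], grip_force=60)

```text
time_s: 5.8
tool_pos: [533.3, 32.4, 112.3]
tcp_rot: [-3.141, 0.0, 1.489]
ft_force: [0.6, 0.5, -0.7]
grip_width: 42.3
gripper_force: 61.1
```

Request:
jog_arm([
  [-0.85,0.52,0],
  [-0.85,0.52,0],
  [-0.85,0.52,0],
  [-0.85,0.52,0],
  [-0.85,0.52,0],
  [-0.85,0.52,0],
  [-0.85,0.52,0],
  [-0.85,0.52,0],
  [-0.4,0.25,0],
  [0,0,0],
  [0,0,0],
  [0,0,0],
], spin=[0,0,0,0,0,0,0,0,-0.24,0,0,0])

```text
time_s: 7.0
tool_pos: [628.2, -153.0, 112.4]
tcp_rot: [-3.141, -0.001, 1.526]
ft_force: [0.1, 0.5, -0.9]
grip_width: 42.7
gripper_force: 61.1
```

```bash
python3 go.py 651.6 -159 23 1.526; python3 - <<'E'
from station import cams
import cv2
c=cams.camera("side");cv2.imwrite("pics/s3.png",c["frame"][100:420,180:600])
E
```

```text
t 7.0 pos [ 628.2 -153.   112.4] yaw 1.526 tilt [-3.141e+00 -1.000e-03] q7 0.34
now-axes [-0.2   0.95  3.57] target-axes [-0.2   0.95  3.57] spin 0.0
```

View pics/s3.png

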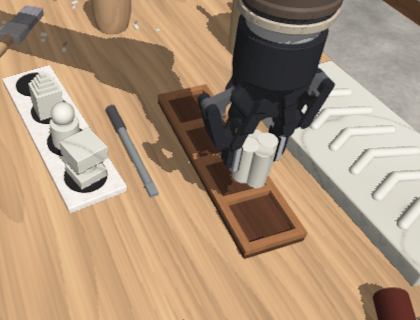

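The clover is held at about (255,160) in the crop, above the rack's right end. Now correct and descend.

Request:
jog_arm([
  [-0.1,0.5,0],
  [-0.1,0.45,0],
  [0,0,0.6],
  [0,0,0.8],
  [0,0,0.8],
  [0,0,0.5],
  [0,0,0.2],
  [0,0,0.2],
  [0,0,0],
  [0,0,0],
], spin=[0,0,0,0,0,0,0,0,0,0])

```text
time_s: 8.05
tool_pos: [652.7, -160.3, 35.9]
tcp_rot: [3.141, 0.0, 1.526]
ft_force: [0.5, 0.7, -1.0]
grip_width: 42.4
gripper_force: 61.3
```

```bash
python3 go.py 651.6 -159 23.5 1.526
```

```text
t 8.05 pos [ 652.7 -160.3   35.9] yaw 1.526 tilt [3.141 0.   ] q7 0.37
now-axes [ 0.05 -0.05  0.5 ] target-axes [ 0.05 -0.05  0.5 ] spin -0.0
```

Request:
jog_arm([
  [0,0,0.15],
  [0,0,0.15],
  [0,0,0.08],
  [0,0,0.06],
  [0,0,0.04],
  [0,0,0.04],
  [0,0,0],
  [0,0,0],
], spin=[0,0,0,0,0,0,0,0])

```text
time_s: 8.85
tool_pos: [652.1, -160.1, 23.8]
tcp_rot: [3.142, -0.001, 1.526]
ft_force: [-4.8, 1.9, 11.1]
grip_width: 42.3
gripper_force: 62.6
```

Request:
jog_arm([
  [0,0,0],
  [0,0,0],
  [0,0,0],
  [0,0,0],
  [0,0,0],
  [0,0,0],
], spin=[0,0,0,0,0,0], fingers=0.6)

```text
time_s: 9.45
tool_pos: [652.2, -160.2, 22.1]
tcp_rot: [-3.141, -0.0, 1.526]
ft_force: [0.1, 0.7, 0.1]
grip_width: 68.3
gripper_force: 0.0
```

Request:
jog_arm([
  [0,0,-0.4],
  [0,0,-0.8],
  [0,0,-1],
  [0,0,-1],
  [0,0,-0.5],
  [0,0,0],
  [0,0,0],
], spin=[0,0,0,0,0,0,0], fingers=1)

```text
time_s: 10.15
tool_pos: [651.9, -159.9, 114.3]
tcp_rot: [-3.141, -0.0, 1.526]
ft_force: [0.0, -0.1, -0.4]
grip_width: 85.8
gripper_force: 0.0
```

```bash
python3 go.py 456.4 127 120 1.663; python3 - <<'E'
from station import cams
import cv2
c=cams.camera("side");cv2.imwrite("pics/s4.png",c["frame"][100:420,180:600])
E
```

```text
t 10.15 pos [ 651.9 -159.9  114.3] yaw 1.526 tilt [-3.141 -0.   ] q7 0.34
now-axes [11.11 -8.33 -0.23] target-axes [12.15 -6.73 -0.23] spin -0.91
```

View pics/s4.png

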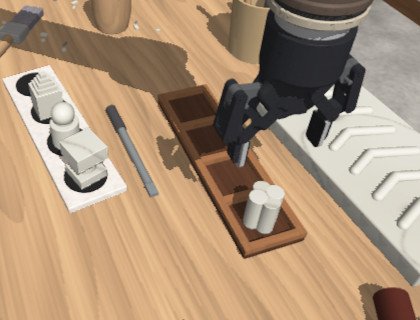

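The clover stands in the right-hand cell, around (264,208). Next is the pyramid.

Request:
jog_arm([
  [0,0,0],
  [0.5,-0.28,0],
  [0.97,-0.54,0],
  [0.97,-0.54,0],
  [0.97,-0.54,0],
  [0.97,-0.54,0],
  [0.97,-0.54,0],
  [0.97,-0.54,0],
  [0.97,-0.54,0],
  [0.97,-0.54,0],
  [0.97,-0.54,0],
  [0.97,-0.54,0],
], spin=[-0.91,0,0,0,0,0,0,0,0,0,0,0])

```text
time_s: 11.4
tool_pos: [485.4, 82.1, 114.0]
tcp_rot: [-3.14, -0.0, 1.659]
ft_force: [0.4, -0.5, -0.0]
grip_width: 85.3
gripper_force: 0.0
```

Request:
jog_arm([
  [0.97,-0.54,0],
  [0.98,-0.51,0],
  [0,0,0],
  [0,0,0],
  [0,0,0],
], spin=[0,0,0,0,0])

```text
time_s: 11.9
tool_pos: [456.8, 126.3, 114.5]
tcp_rot: [-3.141, 0.0, 1.66]
ft_force: [-0.2, -0.2, -0.7]
grip_width: 85.6
gripper_force: 0.0
```

```bash
python3 go.py 456.4 127 25 1.663
```

```text
t 11.9 pos [456.8 126.3 114.5] yaw 1.66 tilt [-3.141  0.   ] q7 -0.14
now-axes [ 0.03 -0.01  3.58] target-axes [ 0.03 -0.01  3.58] spin -0.02
```

Request:
jog_arm([
  [0,0,0.5],
  [0,0,0.8],
  [0,0,0.8],
  [0,0,0.8],
  [0,0,0.4],
  [0,0,0.2],
  [0,0,0],
], spin=[0,0,0,0,0,0,0])

```text
time_s: 12.6
tool_pos: [456.8, 126.4, 26.7]
tcp_rot: [-3.141, 0.001, 1.661]
ft_force: [-0.2, -0.2, 0.2]
grip_width: 85.3
gripper_force: 0.0
```

Request:
jog_arm([
  [0,0,0],
  [0,0,0],
  [0,0,0],
  [0,0,0],
  [0,0,0],
  [0,0,0],
  [0,0,0],
  [0,0,0],
], spin=[0,0,0,0,0,0,0,0], fingers=-1, grip_force=50)

```text
time_s: 13.4
tool_pos: [457.4, 127.2, 28.0]
tcp_rot: [3.14, -0.001, 1.662]
ft_force: [-1.1, -0.5, 5.2]
grip_width: 37.3
gripper_force: 50.5
```

```bash
python3 go.py 654.9 -91.4 115 1.526
```

```text
t 13.4 pos [457.4 127.2  28. ] yaw 1.662 tilt [ 3.14e+00 -1.00e-03] q7 -0.06
now-axes [-9.43  7.07 -3.48] target-axes [-8.38  8.28 -3.48] spin 0.91
```

Request:
jog_arm([
  [0,0,-0.5],
  [0,0,-1],
  [0,0,-1],
  [0,0,-1],
  [-0.47,0.35,0],
  [-0.94,0.71,0],
  [-0.94,0.71,0],
  [-0.94,0.71,0],
  [-0.94,0.71,0],
  [-0.94,0.71,0],
  [-0.94,0.71,0],
  [-0.94,0.71,0],
], spin=[0,0,0,0,0,0,0,0,0,0,0,0], grip_force=60)

```text
time_s: 14.6
tool_pos: [605.9, -37.3, 115.5]
tcp_rot: [-3.141, -0.0, 1.662]
ft_force: [0.5, 0.2, -2.4]
grip_width: 36.9
gripper_force: 61.4
```

Request:
jog_arm([
  [-0.94,0.71,0],
  [-0.94,0.71,0],
  [-0.47,0.35,0],
  [0,0,0],
  [0,0,0],
  [0,0,0],
  [0,0,0],
], spin=[0,0,0,0.45,0.46,0,0])

```text
time_s: 15.3
tool_pos: [654.7, -90.6, 115.1]
tcp_rot: [-3.141, 0.0, 1.528]
ft_force: [0.4, -0.2, -2.5]
grip_width: 37.2
gripper_force: 61.3
```

```bash
python3 go.py 654.9 -90.6 36 1.526
```

```text
t 15.3 pos [654.7 -90.6 115.1] yaw 1.528 tilt [-3.141  0.   ] q7 0.24
now-axes [0.   0.01 3.16] target-axes [0.   0.01 3.16] spin 0.01
```

Request:
jog_arm([
  [0,0,0.5],
  [0,0,0.8],
  [0,0,0.8],
  [0,0,0.7],
  [0,0,0.36],
  [0,0,0.15],
  [0,0,0.15],
  [0,0,0.08],
  [0,0,0.06],
  [0,0,0.04],
  [0,0,0.03],
  [0,0,0],
], spin=[0,0,0,0,0,0,0,0,0,0,0,0])

```text
time_s: 16.5
tool_pos: [655.1, -90.9, 23.2]
tcp_rot: [3.141, -0.0, 1.526]
ft_force: [0.3, -0.0, -1.9]
grip_width: 37.4
gripper_force: 61.4
```

Not in contact yet, so I lower it a little more.

Request:
jog_arm([
  [0,0,0.03],
  [0,0,0.03],
  [0,0,0.03],
  [0,0,0],
], spin=[0,0,0,0])

```text
time_s: 16.9
tool_pos: [655.1, -90.9, 23.1]
tcp_rot: [3.141, -0.001, 1.526]
ft_force: [-7.6, 2.2, 15.7]
grip_width: 37.1
gripper_force: 63.7
```

Request:
jog_arm([
  [0,0,0],
  [0,0,0],
  [0,0,0],
  [0,0,0],
  [0,0,0],
  [0,0,0],
], spin=[0,0,0,0,0,0], fingers=0.6)

```text
time_s: 17.5
tool_pos: [654.9, -90.9, 20.6]
tcp_rot: [-3.141, 0.0, 1.526]
ft_force: [0.2, 0.3, -0.3]
grip_width: 68.2
gripper_force: 0.0
```

Request:
jog_arm([
  [0,0,-0.4],
  [0,0,-0.8],
  [0,0,-1],
  [0,0,-1],
  [0,0,-0.5],
  [0,0,0],
  [0,0,0],
], spin=[0,0,0,0,0,-0.5,-0.5], fingers=1)

```text
time_s: 18.2
tool_pos: [655.2, -90.8, 114.1]
tcp_rot: [3.141, 0.0, 1.679]
ft_force: [0.3, -1.1, 0.0]
grip_width: 85.6
gripper_force: 0.0
```

```bash
python3 go.py 464.4 51.1 115 1.676; python3 - <<'E'
from station import cams
import cv2
c=cams.camera("side");cv2.imwrite("pics/s5.png",c["frame"][100:420,180:600])
E
```

```text
t 18.2 pos [655.2 -90.8 114.1] yaw 1.679 tilt [3.141 0.   ] q7 0.37
now-axes [ 6.46 -6.97 -0.04] target-axes [ 6.44 -6.99 -0.04] spin 0.02
```

View pics/s5.png

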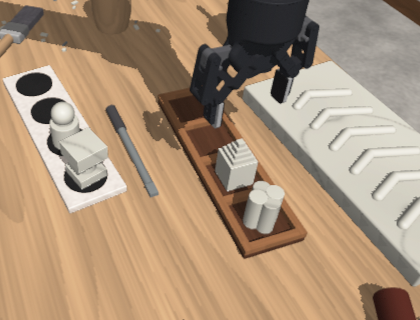

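The pyramid stands in its cell at about (236,170), beside the clover. Next is the ball.

Request:
jog_arm([
  [0.45,-0.49,0],
  [0.92,-1,0],
  [0.92,-1,0],
  [0.92,-1,0],
  [0.92,-1,0],
  [0.92,-1,0],
  [0.92,-1,0],
  [0.49,-0.48,0],
  [0,0,0],
  [0,0,0],
  [0,0,0],
], spin=[0,0,0,0,0,0,0,0,0,0,0])

```text
time_s: 19.35
tool_pos: [465.7, 50.7, 113.4]
tcp_rot: [3.141, 0.0, 1.674]
ft_force: [0.9, 0.6, -0.3]
grip_width: 85.0
gripper_force: 0.0
```

```bash
python3 go.py 464.4 51.1 26.5 1.676
```

```text
t 19.35 pos [465.7  50.7 113.4] yaw 1.674 tilt [3.141 0.   ] q7 0.05
now-axes [ 0.02 -0.05  3.48] target-axes [ 0.02 -0.05  3.48] spin -0.01
```

Request:
jog_arm([
  [0.02,-0.05,0.5],
  [0,0,0.8],
  [0,0,0.8],
  [0,0,0.8],
  [0,0,0.4],
  [0,0,0.18],
  [0,0,0],
  [0,0,0],
], spin=[0,0,0,0,0,0,0,0])

```text
time_s: 20.15
tool_pos: [464.1, 51.7, 26.8]
tcp_rot: [3.141, -0.0, 1.675]
ft_force: [0.0, 0.2, 0.3]
grip_width: 85.5
gripper_force: 0.0
```

Request:
jog_arm([
  [0,0,0],
  [0,0,0],
  [0,0,0],
  [0,0,0],
  [0,0,0],
  [0,0,0],
  [0,0,0],
  [0,0,0],
], spin=[0,0,0,0,0,0,0,0], fingers=-1, grip_force=60)

```text
time_s: 20.95
tool_pos: [463.8, 52.0, 27.0]
tcp_rot: [3.141, -0.001, 1.676]
ft_force: [-1.3, -0.7, 7.8]
grip_width: 38.5
gripper_force: 59.4
```

```bash
python3 go.py 658.1 -18.6 115 1.526
```

```text
t 20.95 pos [463.8  52.   27. ] yaw 1.676 tilt [ 3.141e+00 -1.000e-03] q7 0.13
now-axes [-3.62  7.43 -3.52] target-axes [-2.47  7.89 -3.52] spin 1.0
```

Request:
jog_arm([
  [0,0,-0.5],
  [0,0,-1],
  [0,0,-1],
  [0,0,-1],
  [-0.22,0.43,0],
  [-0.48,1,0],
  [-0.48,1,0],
  [-0.48,1,0],
  [-0.49,1,0],
  [-0.49,1,0],
  [-0.49,1,0],
  [-0.49,1,0],
], spin=[0,0,0,0,0,0,0,0,0,0,0,0])

```text
time_s: 22.15
tool_pos: [658.5, -19.5, 112.7]
tcp_rot: [-3.14, 0.0, 1.676]
ft_force: [0.7, 0.4, -1.1]
grip_width: 38.6
gripper_force: 60.6
```

Request:
jog_arm([
  [0,0,0],
  [0,0,0],
  [0,0,0],
  [0,0,0],
], spin=[0.5,0.5,0,0])

```text
time_s: 22.55
tool_pos: [657.4, -18.8, 113.0]
tcp_rot: [-3.141, 0.0, 1.528]
ft_force: [-1.9, 0.5, -1.9]
grip_width: 38.4
gripper_force: 60.8
```

```bash
python3 go.py 658.1 -18.6 36 1.526
```

```text
t 22.55 pos [657.4 -18.8 113. ] yaw 1.528 tilt [-3.141  0.   ] q7 0.14
now-axes [0.01 0.03 3.08] target-axes [0.01 0.03 3.08] spin 0.01
```

Request:
jog_arm([
  [0,0,0.5],
  [0,0,0.8],
  [0,0,0.8],
  [0,0,0.65],
  [0,0,0.33],
  [0,0,0.15],
  [0,0,0.15],
  [0,0,0.08],
  [0,0,0.06],
  [0,0,0.04],
  [0,0,0.03],
  [0,0,0],
], spin=[0,0,0,0,0,0,0,0,0,0,0,0])

```text
time_s: 23.75
tool_pos: [657.7, -18.7, 24.2]
tcp_rot: [3.141, -0.0, 1.526]
ft_force: [0.7, 0.3, -1.7]
grip_width: 38.3
gripper_force: 60.8
```

Request:
jog_arm([
  [0,0,0.03],
  [0,0,0.03],
  [0,0,0],
], spin=[0,0,0])

```text
time_s: 24.05
tool_pos: [657.6, -18.7, 22.4]
tcp_rot: [-3.141, -0.0, 1.526]
ft_force: [0.1, 0.7, -1.4]
grip_width: 38.3
gripper_force: 60.8
```

Request:
jog_arm([
  [0,0,0.03],
  [0,0,0.03],
  [0,0,0],
], spin=[0,0,0])

```text
time_s: 24.35
tool_pos: [657.7, -18.7, 22.1]
tcp_rot: [3.141, -0.001, 1.526]
ft_force: [-4.6, 0.7, 7.8]
grip_width: 37.8
gripper_force: 61.9
```

Contact at the expected height. Release, then go for the capital.

Request:
jog_arm([
  [0,0,0],
  [0,0,0],
  [0,0,0],
  [0,0,0],
  [0,0,0],
  [0,0,0],
], spin=[0,0,0,0,0,0], fingers=0.6)

```text
time_s: 24.95
tool_pos: [657.6, -18.7, 20.9]
tcp_rot: [-3.142, 0.0, 1.526]
ft_force: [0.1, -0.4, -0.9]
grip_width: 68.8
gripper_force: 0.0
```

Request:
jog_arm([
  [0,0,-0.4],
  [0,0,-0.8],
  [0,0,-1],
  [0,0,-1],
  [0,0,-0.5],
  [0,0,0],
  [0,0,0],
  [0,0,0],
  [0,0,0],
], spin=[0,0,0,0,0,-0.7,-0.7,-0.75,0], fingers=1)

```text
time_s: 25.85
tool_pos: [657.5, -18.8, 113.7]
tcp_rot: [3.142, -0.0, 1.85]
ft_force: [-0.1, -0.7, 0.4]
grip_width: 85.2
gripper_force: 0.0
```

```bash
python3 go.py 472.7 -17.4 115 1.848
```

```text
t 25.85 pos [657.5 -18.8 113.7] yaw 1.85 tilt [ 3.142 -0.   ] q7 0.41
now-axes [ 2.09 -7.09 -0.05] target-axes [ 2.08 -7.1  -0.05] spin 0.01
```

Request:
jog_arm([
  [0.15,-0.5,0],
  [0.28,-0.95,0],
  [0.28,-0.95,0],
  [0.28,-0.95,0],
  [0.28,-0.95,0],
  [0.28,-0.95,0],
  [0.28,-0.95,0],
  [0.26,-0.9,0],
  [0,0,0],
  [0,0,0],
  [0,0,0],
], spin=[0,0,0,0,0,0,0,0,0,0,0])

```text
time_s: 26.95
tool_pos: [473.7, -17.0, 113.8]
tcp_rot: [3.14, 0.0, 1.847]
ft_force: [1.0, -0.3, -1.0]
grip_width: 85.6
gripper_force: 0.0
```

```bash
python3 go.py 472.7 -17.4 40 1.848;  python3 - <<'E'
from station import cams
import cv2
c=cams.camera("side");cv2.imwrite("pics/s6.png",c["frame"][100:420,180:600])
E
```

```text
t 26.95 pos [473.7 -17.  113.8] yaw 1.847 tilt [3.14 0.  ] q7 0.36
now-axes [-0.   -0.04  2.95] target-axes [-0.   -0.04  2.95] spin -0.01
```

View pics/s6.png

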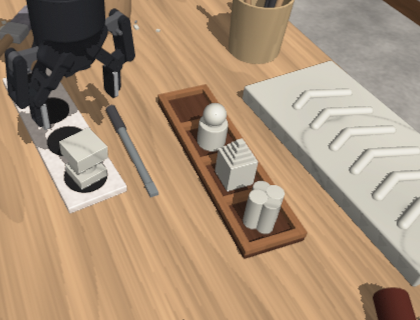

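The ball stands in the second cell, around (212,128). Now the capital at (84,160).

Request:
jog_arm([
  [0,-0.04,0.5],
  [0,0,0.8],
  [0,0,0.8],
  [0,0,0.5],
  [0,0,0.25],
  [0,0,0.1],
  [0,0,0],
  [0,0,0],
], spin=[0,0,0,0,0,0,0,0])

```text
time_s: 27.8
tool_pos: [472.2, -17.4, 40.3]
tcp_rot: [3.141, 0.0, 1.848]
ft_force: [-0.1, 0.1, -0.3]
grip_width: 85.7
gripper_force: 0.0
```

Request:
jog_arm([
  [0,0,0],
  [0,0,0],
  [0,0,0],
  [0,0,0],
  [0,0,0],
  [0,0,0],
  [0,0,0],
  [0,0,0],
], spin=[0,0,0,0,0,0,0,0], fingers=-1, grip_force=60)

```text
time_s: 28.6
tool_pos: [472.1, -17.3, 40.4]
tcp_rot: [3.141, -0.0, 1.848]
ft_force: [-1.2, 0.2, 6.7]
grip_width: 43.4
gripper_force: 60.9
```

```bash
python3 go.py 661.4 53.3 130 1.526
```

```text
t 28.6 pos [472.1 -17.3  40.4] yaw 1.848 tilt [ 3.141 -0.   ] q7 0.43
now-axes [ 0.64  8.06 -3.59] target-axes [ 3.16  7.44 -3.59] spin 2.15
```

Request:
jog_arm([
  [0,0,-0.5],
  [0,0,-1],
  [0,0,-1],
  [0,0,-1],
  [0.04,0.5,0],
  [0.08,1,0],
  [0.08,1,0],
  [0.08,1,0],
  [0.08,1,0],
  [0.08,1,0],
  [0.08,1,0],
  [0.08,1,0],
], spin=[0,0,0,0,0,0,0,0,0,0,0,0])

```text
time_s: 29.8
tool_pos: [648.7, 49.3, 126.2]
tcp_rot: [-3.14, -0.0, 1.849]
ft_force: [-0.0, 0.1, -1.8]
grip_width: 43.1
gripper_force: 61.7
```

Request:
jog_arm([
  [0.04,0.56,0],
  [0,0,0],
  [0,0,0],
  [0,0,0],
  [0,0,0],
  [0,0,0],
], spin=[0,0.7,0.7,0.75,0,0])

```text
time_s: 30.4
tool_pos: [660.9, 53.6, 126.5]
tcp_rot: [-3.141, 0.0, 1.53]
ft_force: [-1.0, 0.4, -1.2]
grip_width: 43.3
gripper_force: 61.7
```

```bash
python3 go.py 661.4 53.3 48 1.526
```

```text
t 30.4 pos [660.9  53.6 126.5] yaw 1.53 tilt [-3.141  0.   ] q7 0.02
now-axes [-0.01  0.02  3.14] target-axes [-0.01  0.02  3.14] spin 0.02
```

Request:
jog_arm([
  [0,0,0.5],
  [0,0,0.8],
  [0,0,0.8],
  [0,0,0.7],
  [0,0,0.34],
  [0,0,0.15],
  [0,0,0.15],
  [0,0,0.08],
  [0,0,0.06],
  [0,0,0.03],
  [0,0,0.03],
  [0,0,0],
], spin=[0,0,0,0,0,0,0,0,0,0,0,0])

```text
time_s: 31.6
tool_pos: [661.1, 53.3, 36.4]
tcp_rot: [3.141, -0.0, 1.526]
ft_force: [-0.1, -0.3, -2.5]
grip_width: 43.0
gripper_force: 61.6
```

Request:
jog_arm([
  [0,0,0.03],
  [0,0,0.02],
  [0,0,0],
], spin=[0,0,0])

```text
time_s: 31.9
tool_pos: [661.2, 53.2, 35.5]
tcp_rot: [3.141, -0.0, 1.526]
ft_force: [-1.4, 0.3, 3.0]
grip_width: 43.2
gripper_force: 62.1
```

Contact at the expected 35.5. Release and retreat.

Request:
jog_arm([
  [0,0,0.02],
  [0,0,0],
  [0,0,0],
  [0,0,0],
  [0,0,0],
  [0,0,0],
  [0,0,0],
], spin=[0,0,0,0,0,0,0], fingers=0.6)

```text
time_s: 32.6
tool_pos: [661.1, 53.2, 34.5]
tcp_rot: [3.142, 0.0, 1.526]
ft_force: [-0.3, 0.2, -0.0]
grip_width: 68.2
gripper_force: 0.0
```

Request:
jog_arm([
  [0,0,-0.4],
  [0,0,-0.8],
  [0,0,-1],
  [0,0,-1],
  [0.5,-0.5,-0.5],
  [0.7,-0.7,-0.4],
  [0.7,-0.7,-0.4],
  [0.7,-0.7,0],
  [0.7,-0.7,0],
  [0.7,-0.7,0],
  [0,0,0],
  [0,0,0],
], spin=[0,0,0,0,0,0,0,0,0,0,0,0])

```text
time_s: 33.8
tool_pos: [565.8, 158.0, 147.9]
tcp_rot: [3.141, -0.001, 1.527]
ft_force: [-0.7, -0.0, 0.1]
grip_width: 67.9
gripper_force: 0.0
```

Request:
jog_arm([
  [-0.7,-0.7,0],
  [-0.7,-0.7,0],
  [-0.7,-0.7,0],
  [-0.7,-0.7,0],
  [0,0,0],
  [0,0,0],
  [0,0,0],
], spin=[0,0,0,0,0,0,0])

```text
time_s: 34.5
tool_pos: [493.7, 90.9, 147.4]
tcp_rot: [3.14, -0.0, 1.525]
ft_force: [0.2, -0.3, -0.0]
grip_width: 68.3
gripper_force: 0.0
```

```bash
python3 - <<'E'
from station import robot,cams
from h import *
s=robot.read_state();print(s["time_s"],s["tool_pos"])
c=cams.camera("side");cv2.imwrite("pics/s7.png",c["frame"])
c=cams.camera("top");W=cloud(c);X,Y,Z=np.moveaxis(W,-1,0)
t=-0.045;O=np.array([656.5,-54.6])
for n,yc in(("cap",108),("ball",36),("pyr",-36),("clo",-108)):
    C=O+yc*np.array([-np.sin(t),np.cos(t)])
    m=(abs(X-C[0])<28)&(abs(Y-C[1])<28)&(Z>25)&(Z<100)
    p=W[m]
    if len(p)<30: print(n,"hidden");continue
    h=np.percentile(p[:,2],97);q=p[p[:,2]>h-5];r=rect(q);print(n,"h",round(h,1),r,"off",np.round(r[0]-C,1))
E
```

```text
34.5 [493.72700503  90.91831815 147.42045729]
cap h 67.8 (array([660. ,  52.8]), array([44.1, 44.8]), -3.2) off [-1.4 -0.5]
ball h 78.0 (array([656.7, -18.9]), array([22.5, 21.9]), 1.3) off [-1.4 -0.3]
pyr h 77.5 (array([653.5, -91.8]), array([14.4, 15.3]), -14.7) off [-1.4 -1.2]
clo h 61.3 (array([ 651. , -162.9]), array([36.7, 37.4]), 42.2) off [-0.6 -0.4]
```

View pics/s7.png

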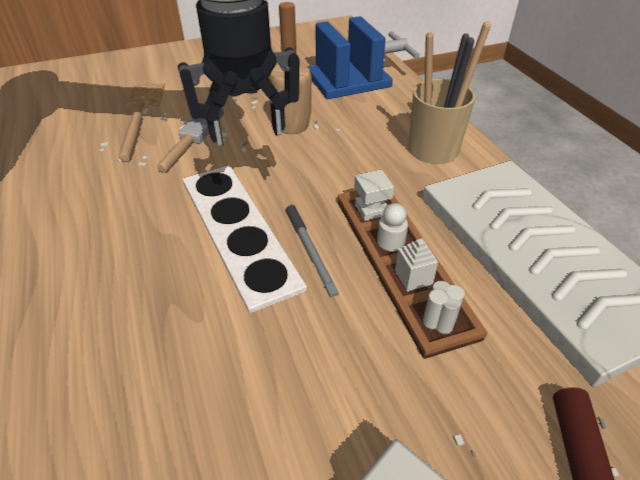

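All four pieces stand upright in their cells: capital (373,193), ball (393,228), pyramid (416,265) and clover (443,308). Each is within 2 mm of its cell centre and at the right height, and the arm is clear.

```bash
python3 -c "
from station import robot
print(robot.finish_job())"
```

```text
the job is handed in; nothing more can be done
None
```

All four pieces stand upright in the mirrored cells, each measured within 2 mm of its cell centre and released, and I handed the job in at about 35 s; no verdict was returned.

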